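# Offset bracket held level over its seat

## Task

Lay the white spacer plate flat on the fixture's seat, lengthwise between the two end lips, and let go of it. Then lift the cast offset bracket by its balance point and finish while holding it there, still and level, about 80 mm clear above the spacer, with its round boss straight over the spacer and its small end straight over the fork; do not lower it or let go. Leave the bottle, the jar and the flange ring alone.

Things in the scene. Friction and masses are not known exactly. Their poses are not given: they have to be found in the camera images.
- fixture: Assembly fixture bolted to the bench: grey base plate 280 x 80 x 12 mm (from x = -60 to +220 mm), carrying a dark steel seat block and a dark steel fork. Origin on the bench under the middle of the seat; x runs along the plate from the seat to the fork, z up. The seat block is 112 mm long (x), only 40 mm wide (y), its flat top 50 mm above the bench; lips 6 mm thick and 5 mm high cross its two ends, 100 mm apart (clear gap). Fixed during a run.
- seat (a point): Centre of the seat's flat top, 50 mm above the bench; axes as the fixture's.
- fork (a point): Bottom of the notch of the fork, 185 mm from the seat centre along fixture x, 56 mm above the bench; the two tines (34 mm apart across y) rise 24 mm above it.
- rest: Wooden block 60 x 30 x 30 mm high, fixed on the bench, on which the spacer lies at the start (centred, spacer's length along the block's). Origin under its middle.
- spacer: The white plastic spacer plate as a body, loose; origin at the centre of its underside. See spacer_center.
- spacer_center (a point): Centre of the spacer plate: rigid white plastic, 84 mm long (x) x 50 mm wide (y) x 6 mm thick (z), about 55 g. It overhangs its rest by 10 mm and the seat by 5 mm on each long side, so it can be pinched across its 50 mm width. Seated it has 8 mm play to each lip.
- bracket: The cast aluminium offset bracket as a body, loose, about 0.5 kg (0.4 to 0.6); origin at the centre of the boss's underside, x from boss to small end, z up. It starts flat on the bench, standing on boss and small end. See the next three entries.
- bracket_balance (a point): Balance point (centre of mass along the length) of the bracket: on the straight arm, 54 mm from the boss axis, at the arm's mid height 30 mm above the bracket's underside. The arm is a bar 22 mm wide (y) and 20 mm high (20 to 40 mm above the underside, open beneath), from the boss to the small end. Axes as the bracket's.
- bracket_boss (a point): Centre of the underside of the heavy round boss: diameter 56 mm, height 44 mm, dark bore mark on top.
- bracket_eye (a point): Centre of the underside of the small round end: diameter 26 mm, height 40 mm, 185 mm from the boss axis.
- bottle: Bystander: reagent bottle, diameter 64 mm, height 130 mm, beyond the work. Origin under its centre.
- jar: Bystander: jar, diameter 60 mm, height 75 mm, near the robot on the left. Origin under its centre.
- flange: Bystander: steel flange ring, outer diameter 56 mm, height 18 mm, near the robot on the right. Origin under its centre.
There are look-alikes about, which are no part of the job. What is meant by the spacer is not blue, red or turquoise, and is the smaller of those in its own colour.

How it is judged:
By the outcome, as a careful person would: the job done as asked, in the order asked, and still so for the second after the job is handed in, while the arm keeps its last pose, push and grip.
It also fails if it takes over 56 s, if anything falls off the work surface, if the arm or the gripper's body presses on something with over 40 N, if the wrist force passes 120 N, or if a joint passes its speed limit or range.

## Robot

A 6-joint arm with a two-finger parallel gripper is mounted at the origin on the work surface. World frame = base frame: x ahead of the robot, y to its left, z up, the work surface at z = 0. Lengths are in m, angles in rad, forces in N, time in s.
With the tool pointing down it reaches from about 0.375 to 0.9 m from the base axis. Payload 3.1 kg.
Tool frame: the origin (TCP) lies between the finger pads; the fingertips stand 17 mm ahead of it and the grasp point (between the pads) lies 2 mm behind it; z points along the fingers, y is the line along which they close (so a half turn about z gives the same grasp; the last joint's range is limited). The gripper opens to 85 mm and grips with 20 to 120 N. Pads are 22 mm wide; open, the fingers measure 114 mm over their backs; the gripper's body (76 mm by 85 mm) begins 54 mm behind the grasp point. The pads swing forward as they close: fully open they stand 13 mm farther back than shut.
Start: joints at [-1.286, 0.527, 1.433, -0, 1.181, -0.178], TCP at [0.28, -0.559, 0.248] pointing down, gripper open.
Joint ranges: [-3.08, 3.08], [-0.75, 2.2], [0.22, 2.44], [-1.43, 4.57], [0, 2.65], [-2.85, 2.85]. Speed limits (rad/s): [2.79, 2.79, 3.14, 3.14, 3.14, 3.14].

## Interface

Orientations are given as a unit quaternion [x, y, z, w].
In Python, from station import sense, vision, order gives the robot as it stands.
- The arm moves only by the shell command python3 -m crank 'ROWS' [OPENING] [FORCE]. ROWS is JSON, a list of rows, each an object with "dp": the shift along the world's x, y, z in units of 30 mm (1.0 is 30 mm), a list of three; "angular": the turn, a rotation vector about the world's x, y, z in degrees, a list of three. In form: [{"dp": [dx, dy, dz], "angular": [ax, ay, az]}, ...]. A call has 1 to 20 rows; each row shifts and turns the commanded pose from where the row before left it; what a row does not reach is not made up. A row lasts 1/10 s, in which the tool goes at most 50 mm and 8.59 degrees, less where a joint would pass 70% of its speed; a pose out of reach is approached as far as the arm can. A call is refused whole if a number of a shift passes 1 or a number of a turn 8.59, either way. A call with a gripper value outside its range is refused whole. OPENING is the closure, from 0 (fully open) to 1 (shut), set as the call begins (- or left out, the last holds). The fingers move at their own pace and stop on an object; FORCE is the grip in N (left out, the last holds). Time passes only in rows, so rows that do not move let the fingers close. It gives the time, the measured TCP pose, the force, the opening and the grip force at its end, in the units of the state.
- sense(): the state, without advancing time (a new reading comes with each control period).
- vision.snapshot(name): name is "scene" or "top" or "wrist"; returns a dict with "image" (400x640x3 uint8, blue, green, red), "range_z" (400x640 float32, m along the optical axis (not along the pixel's ray), 0 where there is no reading), "mtx" (3x3 intrinsics, pixels), "dist" ([k1, k2, p1, p2, k3] as OpenCV has them; the pictures are not rectified), "pose" (4x4, takes a point from camera to world coordinates); the wrist camera has in their place "mount" (4x4, takes a point from camera to tool coordinates, whose origin is the TCP and whose axes are the flange's). Camera axes: x right, y down, z forward; pixel columns grow to the right and rows downward; lengths in m; the calibration is good to about 2 mm. A picture is of the moment at which its call begins: read the wrist's pose just before it.
- order.sign_off(): hands the job in; it is judged then, once.
The state is a dict: "t": time; "q": joint angles; "qd": joint speeds; "tau": joint torques, N m; "tcp_pos": TCP position; "tool_rot": TCP orientation; "force": force on the tool from outside, world axes, zero at the start; "ft_torque": the same for the moment, N m; "finger_gap": opening from 0.0 (shut) to 1.0 (fully open); "gripper_force": force on a finger pad.
Only numpy, scipy, OpenCV 4.12 (cv2) and the standard library are available. Lean on these libraries where they do the work, as an engineer would, in place of code of your own. Each camera call takes 0.05 s, during which the arm holds its last target. There are 200 camera calls.

## Working session

There is one attempt and no reset: what is moved stays moved. The work goes in short steps, Python scripts to look and compute and a shell command to move; the robot and the scene stay as the last step left them, time stands still between calls to the robot, and variables do not carry over. Pictures are saved under pics/ and viewed, at most 10 in all, crops included, and the job is handed in when it is done.

```bash
mkdir -p pics
cat > h.py <<'E'
import numpy as np, cv2
from station import sense, vision, order
from scipy.spatial.transform import Rotation as R
def snap(n):
    s=sense(); d=vision.snapshot(n)
    if 'pose' in d: T=np.array(d['pose'])
    else:
        T=np.eye(4);T[:3,:3]=R.from_quat(s['tool_rot']).as_matrix();T[:3,3]=s['tcp_pos'];T=T@np.array(d['mount'])
    d['T']=T; return d
def ray(d,px,z):
    p=cv2.undistortPoints(np.float32(px).reshape(-1,1,2),np.array(d['mtx']),np.array(d['dist'])).reshape(-1,2)
    r=np.c_[p,np.ones(len(p))]@d['T'][:3,:3].T; o=d['T'][:3,3]
    return o+r*((z-o[2])/r[:,2])[:,None]
def cloud(d):
    g=np.stack(np.meshgrid(np.arange(640),np.arange(400)),-1).reshape(-1,2)
    p=cv2.undistortPoints(np.float32(g).reshape(-1,1,2),np.array(d['mtx']),np.array(d['dist'])).reshape(-1,2)
    z=np.array(d['range_z']).reshape(-1)
    P=(np.c_[p,np.ones(len(p))]*z[:,None])@d['T'][:3,:3].T+d['T'][:3,3]
    P[z==0]=np.nan
    return P.reshape(400,640,3)
E
python3 - <<'E'
from h import *
s=sense();print(s)
for n in('top','scene'):
    d=snap(n);cv2.imwrite(f'pics/{n}0.png',d['image']);print(n,d['T'].round(3).tolist())
E
```

```text
{'t': 0.0, 'q': array([-1.28546121e+00,  5.28466310e-01,  1.43389908e+00,  3.45251298e-06,
        1.18140605e+00, -1.78502078e-01]), 'qd': array([ 0.00069483,  0.00047995,  0.00157617, -0.00106418, -0.00039785,
       -0.00061256]), 'tau': array([ 7.87506106e-04, -4.42337251e+01, -1.78028387e+01, -1.66555537e-04,
        8.48450029e-03, -5.09060399e-06]), 'tcp_pos': array([ 0.2794461 , -0.55828834,  0.24733452]), 'tool_rot': array([ 9.73226780e-01,  2.29844401e-01, -5.65698341e-05, -1.08792364e-03]), 'force': array([ 0.46031466,  0.37630144, -0.20506605]), 'ft_torque': array([ 0.01355869,  0.0412234 , -0.02202127]), 'gripper_force': 0.0, 'finger_gap': 1.0050566561788186}
top [[-0.0, -0.996, 0.093, 0.497], [-1.0, 0.001, 0.003, 0.011], [-0.003, -0.093, -0.996, 1.017], [0.0, 0.0, 0.0, 1.0]]
scene [[-0.763, 0.425, -0.488, 1.058], [0.647, 0.512, -0.565, 0.623], [0.009, -0.747, -0.665, 0.745], [0.0, 0.0, 0.0, 1.0]]
```

View pics/top0.png

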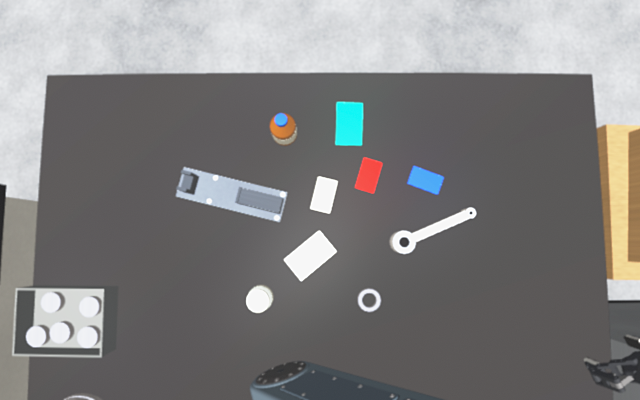

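View pics/scene0.png

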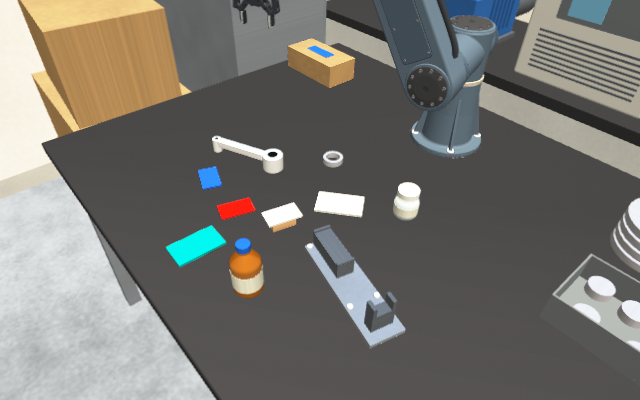

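The top view shows the white spacer on its rest at (324,195), with a larger white look-alike at (310,255). The bracket boss is at (403,242) and its eye at (472,213). The seat is at (261,198) and the fork at (187,182). Next I measure these.

Run:
```python
from h import *
d=snap('top');im=d['image'];P=cloud(d)
hsv=cv2.cvtColor(im,cv2.COLOR_BGR2HSV)
m=((hsv[...,1]<60)&(hsv[...,2]>170)).astype(np.uint8);m[:80]=0
c,_=cv2.findContours(m,cv2.RETR_EXTERNAL,cv2.CHAIN_APPROX_NONE)
for k in c:
    a=cv2.contourArea(k)
    if a<60: continue
    x,y,w,h=cv2.boundingRect(k)
    if not(150<x<500 and y<330):continue
    mm=np.zeros_like(m);cv2.drawContours(mm,[k],-1,1,-1);mm=cv2.erode(mm,np.ones((3,3)))
    zz=np.nanmedian(P[...,2][mm>0])
    W=ray(d,k.reshape(-1,2),zz)
    r=cv2.minAreaRect((W[:,:2]*1000).astype(np.float32))
    print((x,y,w,h),a,'z',zz.round(4),r)
# height map pieces
def reg(x0,x1,y0,y1,zl,zh,n):
    Q=P[y0:y1,x0:x1].reshape(-1,3);Q=Q[(Q[:,2]>zl)&(Q[:,2]<zh)]
    r=cv2.minAreaRect((Q[:,:2]*1000).astype(np.float32));print(n,len(Q),Q.mean(0).round(4),np.median(Q[:,2]).round(4),r)
reg(228,295,175,225,.044,.062,'seat')
reg(170,228,160,215,.05,.09,'fork')
reg(170,295,160,225,.006,.02,'base')
reg(385,422,225,262,.035,.055,'boss')
reg(460,482,203,222,.03,.05,'eye')
reg(300,345,170,220,.028,.045,'spacer')
```

```text
(358, 289, 23, 23) 384.5 z 0.004 ((344.6499328613281, -127.56097412109375), (56.076881408691406, 55.11301040649414), 89.86517333984375)
(246, 285, 27, 28) 534.5 z 0.0742 ((357.5565490722656, 142.46212768554688), (59.467613220214844, 64.70956420898438), 64.09904479980469)
(284, 230, 53, 52) 1329.5 z 0.0081 ((458.31072998046875, 23.186748504638672), (74.13774871826172, 121.42898559570312), 39.499229431152344)
(390, 207, 87, 47) 1064.5 z 0.0416 ((518.4161987304688, -288.32861328125), (57.58082962036133, 229.8485107421875), 18.60955047607422)
(310, 176, 28, 38) 696.0 z 0.0357 ((610.974365234375, -12.203598022460938), (53.93378448486328, 87.99182891845703), 75.88463592529297)
(176, 167, 111, 55) 2768.5 z 0.0128 ((615.4878540039062, 226.78323364257812), (278.680908203125, 79.20716094970703), 76.19253540039062)
seat 739 [0.5963 0.149  0.0502] 0.0498 ((596.4296875, 148.88870239257812), (112.56965637207031, 40.167484283447266), 75.84040069580078)
fork 242 [0.6406 0.3278 0.0634] 0.0571 ((640.7556762695312, 328.9964904785156), (25.404815673828125, 49.84163284301758), 76.54985809326172)
base 2222 [0.6163 0.2351 0.0117] 0.0116 ((624.720703125, 225.0355682373047), (281.6178283691406, 98.25794982910156), 76.01778411865234)
boss 478 [ 0.4945 -0.2155  0.0432] 0.0437 ((492.1557312011719, -219.98599243164062), (54.78644943237305, 73.37025451660156), 2.9411635398864746)
eye 153 [ 0.5608 -0.3716  0.0396] 0.0398 ((561.5348510742188, -371.40283203125), (25.379451751708984, 45.8671989440918), 19.490644454956055)
spacer 659 [ 0.6111 -0.0126  0.0356] 0.0357 ((611.34033203125, -12.668785095214844), (49.773681640625, 84.0645523071289), 75.95747375488281)
```

```bash
python3 -m crank '[{"dp":[0.55,0.91,-0.07],"angular":[0,0,-2.03]},{"dp":[0.55,0.91,-0.07],"angular":[0,0,-2.03]},{"dp":[0.55,0.91,-0.07],"angular":[0,0,-2.03]},{"dp":[0.55,0.91,-0.07],"angular":[0,0,-2.03]},{"dp":[0.55,0.91,-0.07],"angular":[0,0,-2.03]},{"dp":[0.55,0.91,-0.07],"angular":[0,0,-2.03]},{"dp":[0.55,0.91,-0.07],"angular":[0,0,-2.03]},{"dp":[0.55,0.91,-0.07],"angular":[0,0,-2.03]},{"dp":[0.55,0.91,-0.07],"angular":[0,0,-2.03]},{"dp":[0.55,0.91,-0.07],"angular":[0,0,-2.03]},{"dp":[0.55,0.91,-0.07],"angular":[0,0,-2.03]},{"dp":[0.55,0.91,-0.07],"angular":[0,0,-2.03]},{"dp":[0.55,0.91,-0.07],"angular":[0,0,-2.03]},{"dp":[0.55,0.91,-0.07],"angular":[0,0,-2.03]},{"dp":[0.55,0.91,-0.07],"angular":[0,0,-2.03]},{"dp":[0.55,0.91,-0.07],"angular":[0,0,-2.03]},{"dp":[0.55,0.91,-0.07],"angular":[0,0,-2.03]},{"dp":[0.55,0.91,-0.07],"angular":[0,0,-2.03]},{"dp":[0.55,0.91,-0.07],"angular":[0,0,-2.03]},{"dp":[0.55,0.91,-0.07],"angular":[0,0,-2.03]}]' 0
python3 -m crank '[{"dp":[0,0,0],"angular":[0,0,0]},{"dp":[0,0,0],"angular":[0,0,0]}]'
cat >> h.py <<'E'
def yaw():
    s=sense();M=R.from_quat(s['tool_rot']).as_matrix()
    print('t',round(s['t'],2),'tcp',s['tcp_pos'].round(4),'ytool',np.degrees(np.arctan2(M[1,1],M[0,1])).round(2),'z',M[:,2].round(4),'q6',s['q'][5].round(3),'gap',s['finger_gap'],'gf',s['gripper_force'],'f',s['force'].round(1))
E
python3 - <<'E'
from h import *
yaw()
d=snap('wrist');cv2.imwrite('pics/w1.png',d['image']);P=cloud(d);g=(P[...,2]>.028)&(P[...,2]<.044)
m=g&(np.linalg.norm(P[...,:2]-[.611,-.0125],axis=-1)<.07)
Q=P[m];print(len(Q),Q.mean(0),cv2.minAreaRect((Q[:,:2]*1000).astype(np.float32)))
hsv=cv2.cvtColor(d['image'],cv2.COLOR_BGR2HSV);w=((hsv[...,1]<60)&(hsv[...,2]>170)&m).astype(np.uint8)
k=max(cv2.findContours(w,0,1)[0],key=cv2.contourArea);W=ray(d,k.reshape(-1,2),.036);print(cv2.minAreaRect((W[:,:2]*1000).astype(np.float32)),cv2.boundingRect(k))
E
```

```text
t: 2.15
tcp_pos: [0.61, -0.0116, 0.2059]
tool_rot: [0.992, -0.123, -0.0, -0.0]
force: [0.6, 0.1, -0.8]
finger_gap: 1.0
gripper_force: 0.0
t: 2.35
tcp_pos: [0.6093, -0.0124, 0.2058]
tool_rot: [0.993, -0.121, -0.001, 0.0]
force: [-2.0, -0.4, -0.5]
finger_gap: 0.999
gripper_force: 0.0
t 2.35 tcp [ 0.6093 -0.0124  0.2058] ytool -103.9 z [-1.3e-03 -3.0e-04 -1.0e+00] q6 1.61 gap 0.9989924606195822 gf 0.0 f [-2.  -0.4 -0.5]
4195 [ 0.61414625 -0.01238805  0.03514303] ((612.18798828125, -11.834609985351562), (50.235965728759766, 84.0527114868164), 76.25157928466797)
((612.2177124023438, -12.018177032470703), (49.483341217041016, 82.11713409423828), 76.11115264892578) (296, 139, 52, 82)
```

View pics/w1.png

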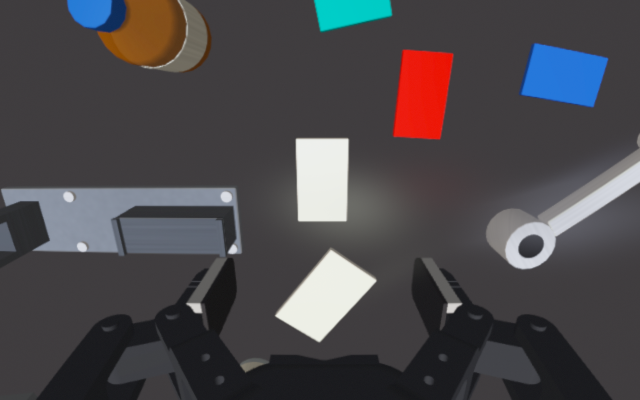

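The wrist view shows the spacer at (322,180), square to the fingers. Its measured centre is (0.612,-0.012), with size 50x84 mm and top at 36 mm, all as expected. I'll descend and grip.

```bash
python3 -m crank '[{"dp":[0.09,0,-0.9],"angular":[0,0,0]},{"dp":[0,0,-0.9],"angular":[0,0,0]},{"dp":[0,0,-0.9],"angular":[0,0,0]},{"dp":[0,0,-0.9],"angular":[0,0,0]},{"dp":[0,0,-0.9],"angular":[0,0,0]},{"dp":[0,0,-0.8],"angular":[0,0,0]},{"dp":[0,0,-0.4],"angular":[0,0,0]},{"dp":[0,0,-0.13],"angular":[0,0,0]},{"dp":[0,0,0],"angular":[0,0,0]},{"dp":[0,0,0],"angular":[0,0,0]}]'
python3 -m crank '[{"dp":[0,0,0],"angular":[0,0,0]},{"dp":[0,0,0],"angular":[0,0,0]},{"dp":[0,0,0],"angular":[0,0,0]},{"dp":[0,0,0],"angular":[0,0,0]},{"dp":[0,0,0],"angular":[0,0,0]},{"dp":[0,0,0],"angular":[0,0,0]},{"dp":[0,0,0],"angular":[0,0,0]},{"dp":[0,0,0],"angular":[0,0,0]}]' 1 30
python3 -c "
from h import *;yaw()"
```

```text
t: 3.4
tcp_pos: [0.6131, -0.0134, 0.0326]
tool_rot: [0.993, -0.122, 0.001, 0.0]
force: [0.1, -0.0, 0.6]
finger_gap: 1.002
gripper_force: 0.0
t: 4.2
tcp_pos: [0.6128, -0.0129, 0.0324]
tool_rot: [0.993, -0.122, 0.001, 0.0]
force: [-0.2, 1.3, 6.4]
finger_gap: 0.576
gripper_force: 30.8
t 4.2 tcp [ 0.6128 -0.0129  0.0324] ytool -104.01 z [ 1.3e-03 -2.0e-04 -1.0e+00] q6 1.612 gap 0.5757300354844236 gf 30.790854692459106 f [-0.2  1.3  6.4]
```

```bash
python3 -m crank '[{"dp":[0,0,0.5],"angular":[0,0,0]},{"dp":[0,0,0.9],"angular":[0,0,0]},{"dp":[0,0,0.9],"angular":[0,0,0]},{"dp":[0,0,0.9],"angular":[0,0,0]},{"dp":[-0.046,0.45,0],"angular":[0,0,7.5]},{"dp":[-0.046,0.45,0],"angular":[0,0,7.5]},{"dp":[-0.046,0.45,0],"angular":[0,0,7.5]},{"dp":[-0.046,0.45,0],"angular":[0,0,7.5]},{"dp":[-0.046,0.45,0],"angular":[0,0,7.5]},{"dp":[-0.046,0.45,0],"angular":[0,0,7.5]},{"dp":[-0.046,0.45,0],"angular":[0,0,7.5]},{"dp":[-0.046,0.45,0],"angular":[0,0,7.5]},{"dp":[-0.046,0.45,0],"angular":[0,0,7.5]},{"dp":[-0.046,0.45,0],"angular":[0,0,7.5]},{"dp":[-0.046,0.45,0],"angular":[0,0,7.5]},{"dp":[-0.046,0.45,0],"angular":[0,0,7.5]},{"dp":[0,0,0],"angular":[0,0,0]},{"dp":[0,0,0],"angular":[0,0,0]}]'
python3 - <<'E'
from h import *
yaw()
for n in('wrist','top'):
    d=snap(n);cv2.imwrite(f'pics/{n}2.png',d['image']);P=cloud(d)
    for a,lo,hi,r in(('spacer',.11,.15,.06),('seat',.044,.06,.08)):
        m=(P[...,2]>lo)&(P[...,2]<hi)&(np.linalg.norm(P[...,:2]-[.5964,.149],axis=-1)<r)
        if a=='spacer': m&=d['image'].min(-1)>150
        Q=P[m]
        if len(Q)>20:print(n,a,len(Q),Q.mean(0).round(4),cv2.minAreaRect((Q[:,:2]*1000).astype(np.float32)))
E
```

```text
t: 6.0
tcp_pos: [0.5957, 0.149, 0.1278]
tool_rot: [0.789, 0.615, -0.0, 0.0]
force: [-0.2, 0.1, -0.7]
finger_gap: 0.574
gripper_force: 31.5
t 6.0 tcp [0.5957 0.149  0.1278] ytool -14.13 z [ 3.e-04 -3.e-04 -1.e+00] q6 0.31 gap 0.5743342728010555 gf 31.54146909713745 f [-0.2  0.1 -0.7]
wrist spacer 16959 [0.5966 0.1511 0.1307] ((595.3609619140625, 146.0675811767578), (85.28692626953125, 59.013179779052734), 76.28543090820312)
wrist seat 3711 [0.6058 0.185  0.05  ] ((605.6329956054688, 184.0170135498047), (41.8963623046875, 40.20983123779297), 76.23416137695312)
top spacer 164 [0.5882 0.1121 0.1309] ((586.6767578125, 113.65217590332031), (18.442033767700195, 49.57210922241211), 75.67925262451172)
top seat 135 [0.5851 0.1039 0.0513] ((585.2521362304688, 104.36051940917969), (20.06756019592285, 39.74917984008789), 75.78070831298828)
```

View pics/wrist2.png

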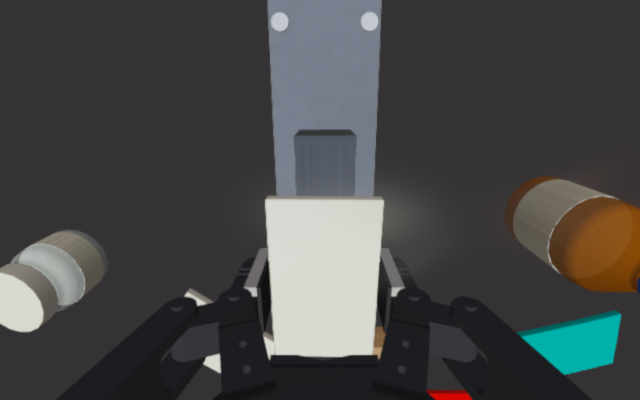

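The spacer is held square, with its far edge at row 200 and the seat's far lip at row 132. I'll shift about 2 mm and lower.

```bash
python3 -m crank '[{"dp":[0.06,0.05,-0.4],"angular":[0,0,0]},{"dp":[0,0,-0.7],"angular":[0,0,0]},{"dp":[0,0,-0.7],"angular":[0,0,0]},{"dp":[0,0,-0.4],"angular":[0,0,0]},{"dp":[0,0,-0.2],"angular":[0,0,0]},{"dp":[0,0,-0.05],"angular":[0,0,0]},{"dp":[0,0,0],"angular":[0,0,0]},{"dp":[0,0,0],"angular":[0,0,0]}]'
python3 - <<'E'
from h import *
yaw()
d=snap('wrist');P=cloud(d)
m=(P[...,2]>.044)&(P[...,2]<.075)&(np.linalg.norm(P[...,:2]-[.5964,.149],axis=-1)<.055)&(d['image'].min(-1)>150)
k=max(cv2.findContours(cv2.erode(m.astype(np.uint8),np.ones((5,5))),0,1)[0],key=cv2.contourArea)
mm=np.zeros(m.shape,np.uint8);cv2.drawContours(mm,[k],-1,1,-1)
Q=P[mm>0];A=np.c_[(Q[:,:2]-[.5966,.1493])@np.array([[.24,-.97],[.97,.24]]),np.ones(len(Q))]
print(np.linalg.lstsq(A,Q[:,2],rcond=None)[0],A.min(0),A.max(0))
E
```

```text
t: 6.9
tcp_pos: [0.5983, 0.1506, 0.0548]
tool_rot: [0.788, 0.615, 0.001, 0.001]
force: [0.2, -0.9, -0.6]
finger_gap: 0.577
gripper_force: 31.5
t 6.9 tcp [0.5983 0.1506 0.0548] ytool -14.03 z [ 1.8e-03  1.0e-04 -1.0e+00] q6 0.311 gap 0.5774991615451709 gf 31.529443860054016 f [ 0.2 -0.9 -0.6]
 ** On entry to DLASCL parameter number  4 had an illegal value
 ** On entry to DLASCL parameter number  4 had an illegal valueTraceback (most recent call last):
  File "<stdin>", line 8, in <module>
    x, resids, rank, s = _umath_linalg.lstsq(a, b, rcond,
                         ~~~~~~~~~~~~~~~~~~~^^^^^^^^^^^^^
                                             signature=signature)
                                             ^^^^^^^^^^^^^^^^^^^^
    raise LinAlgError("SVD did not converge in Linear Least Squares")
numpy.linalg.LinAlgError: SVD did not converge in Linear Least Squares
```

```bash
python3 -m crank '[{"dp":[0,0,-0.04],"angular":[0,0,0]},{"dp":[0,0,-0.04],"angular":[0,0,0]},{"dp":[0,0,0],"angular":[0,0,0]},{"dp":[0,0,0],"angular":[0,0,0]}]'
```

```text
t: 7.35
tcp_pos: [0.598, 0.1507, 0.0525]
tool_rot: [0.788, 0.615, 0.001, 0.0]
force: [-0.6, -0.3, 5.4]
finger_gap: 0.576
gripper_force: 32.1
```

```bash
python3 -m crank '[{"dp":[0,0,0],"angular":[0,0,0]},{"dp":[0,0,0],"angular":[0,0,0]},{"dp":[0,0,0],"angular":[0,0,0]},{"dp":[0,0,0],"angular":[0,0,0]},{"dp":[0,0,0],"angular":[0,0,0]},{"dp":[0,0,0],"angular":[0,0,0]},{"dp":[0,0,0.3],"angular":[0,0,0]},{"dp":[-0.1,-0.4,0.7],"angular":[0,0,0]},{"dp":[-0.2,-0.8,0.9],"angular":[0,0,0]},{"dp":[-0.2,-0.8,0.9],"angular":[0,0,0]},{"dp":[-0.2,-0.8,0.9],"angular":[0,0,0]},{"dp":[-0.2,-0.8,0.9],"angular":[0,0,0]},{"dp":[0,0,0],"angular":[0,0,0]},{"dp":[0,0,0],"angular":[0,0,0]}]' 0
python3 - <<'E'
from h import *
yaw()
d=snap('wrist');cv2.imwrite('pics/w3.png',d['image']);P=cloud(d)
near=np.linalg.norm(P[...,:2]-[.5964,.149],axis=-1)<.08
for a,m in(('spacer',(P[...,2]>.052)&(P[...,2]<.065)&near&(d['image'].min(-1)>150)),('seat',(P[...,2]>.044)&(P[...,2]<.058)&near&(d['image'].max(-1)<120))):
    k=max(cv2.findContours(cv2.morphologyEx(m.astype(np.uint8),cv2.MORPH_OPEN,np.ones((3,3))),0,1)[0],key=cv2.contourArea)
    mm=np.zeros(m.shape,np.uint8);cv2.drawContours(mm,[k],-1,1,-1);Q=P[(mm>0)&m]
    print(a,len(Q),Q.mean(0).round(4),cv2.minAreaRect((Q[:,:2]*1000).astype(np.float32)))
    A=np.c_[Q[:,:2]-[.5964,.149],np.ones(len(Q))];print(np.linalg.lstsq(A,Q[:,2],rcond=None)[0])
E
```

```text
t: 8.75
tcp_pos: [0.5708, 0.0423, 0.1906]
tool_rot: [0.789, 0.615, 0.001, 0.001]
force: [0.6, -0.0, -0.6]
finger_gap: 0.996
gripper_force: 0.0
t 8.75 tcp [0.5708 0.0423 0.1906] ytool -14.11 z [ 2.e-03  2.e-04 -1.e+00] q6 0.124 gap 0.9962824640765225 gf 0.0 f [ 0.6 -0.  -0.6]
spacer 7330 [0.5981 0.1494 0.0553] ((597.5686645507812, 148.00650024414062), (84.01016235351562, 50.17917251586914), 75.50110626220703)
[ 0.00020588 -0.00065618  0.05527684]
seat 723 [0.585  0.1012 0.0519] ((585.0910034179688, 101.22828674316406), (11.252211570739746, 40.04680252075195), 75.87582397460938)
[-0.15152986 -0.60534218  0.02120899]
```

View pics/w3.png

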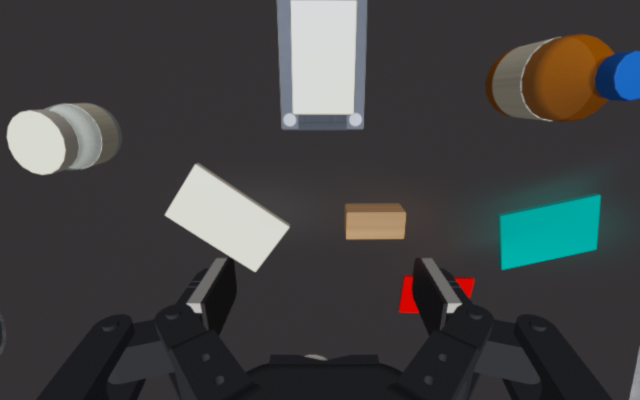

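The spacer lies flat on the seat at (0.598,0.149), top 55 mm, between the lips (white plate at (322,60)). Next I go to the bracket, stopping about 100 mm short on the boss side to look.

```bash
python3 -m crank '[{"dp":[-0.18,-0.38,0.11],"angular":[0,0,-7.93]},{"dp":[-0.18,-0.38,0.11],"angular":[0,0,-7.93]},{"dp":[-0.18,-0.38,0.11],"angular":[0,0,-7.93]},{"dp":[-0.18,-0.38,0.11],"angular":[0,0,-7.93]},{"dp":[-0.18,-0.38,0.11],"angular":[0,0,-7.93]},{"dp":[-0.18,-0.38,0.11],"angular":[0,0,-7.93]},{"dp":[-0.18,-0.38,0.11],"angular":[0,0,-7.93]},{"dp":[-0.18,-0.38,0.11],"angular":[0,0,-7.93]},{"dp":[-0.18,-0.38,0.11],"angular":[0,0,-7.93]},{"dp":[-0.18,-0.38,0.11],"angular":[0,0,-7.93]},{"dp":[-0.18,-0.38,0.11],"angular":[0,0,-7.93]},{"dp":[-0.18,-0.38,0.11],"angular":[0,0,-7.93]},{"dp":[-0.18,-0.38,0.11],"angular":[0,0,-7.93]},{"dp":[-0.18,-0.38,0.11],"angular":[0,0,-7.93]},{"dp":[-0.18,-0.38,0.11],"angular":[0,0,-7.93]},{"dp":[-0.18,-0.38,0.11],"angular":[0,0,-7.93]},{"dp":[-0.18,-0.38,0.11],"angular":[0,0,-7.93]},{"dp":[-0.18,-0.38,0.11],"angular":[0,0,-7.93]},{"dp":[0,0,0],"angular":[0,0,0]},{"dp":[0,0,0],"angular":[0,0,0]}]'
cat > br.py <<'E'
from h import *
yaw()
def bracket(n):
    d=snap(n);cv2.imwrite(f'pics/br_{n}.png',d['image']);P=cloud(d)
    m=(P[...,2]>.034)&(P[...,2]<.05)&(np.linalg.norm(P[...,:2]-[.52,-.29],axis=-1)<.15)
    Q=P[m]
    b=Q[Q[:,2]>.0422]; c,r=cv2.minEnclosingCircle((b[:,:2]*1000).astype(np.float32))
    u=np.array([.394,-.919])
    s=(Q[:,:2]-np.array(c)/1000)@u; arm=Q[(s>.04)&(s<.165)]
    vx,vy,x0,y0=cv2.fitLine((arm[:,:2]*1000).astype(np.float32),cv2.DIST_L2,0,.01,.01).ravel()
    if vy>0:vx,vy=-vx,-vy
    print(n,'boss',c,r,len(b),'arm',np.degrees(np.arctan2(vy,vx)),(x0,y0),'off of boss from line',vx*(c[1]-y0)-vy*(c[0]-x0),'end s',s.min(),s.max())
    print('balance',np.array(c)+54*np.array([vx,vy]),'eye',np.array(c)+185*np.array([vx,vy]))
for n in('wrist','top'):bracket(n)
E
python3 br.py
```

```text
t: 10.8
tcp_pos: [0.4733, -0.1616, 0.2479]
tool_rot: [0.836, -0.549, -0.001, -0.0]
force: [0.6, 0.0, 0.3]
finger_gap: 0.998
gripper_force: 0.0
t 10.8 tcp [ 0.4733 -0.1616  0.2479] ytool -156.58 z [-0.0016  0.0017 -1.    ] q6 2.179 gap 0.9983967466459583 gf 0.0 f [0.6 0.  0.3]
wrist boss (492.8161926269531, -209.8939666748047) 27.579381942749023 2003 arm -67.16761 (np.float32(524.9711), np.float32(-284.76495)) off of boss from line -0.5827236 end s -0.026613359589960677 0.12036004741598015
balance [ 513.7701683  -259.66274261] eye [ 564.60295868 -380.39810181]
top boss (523.7017211914062, -285.48492431640625) 108.73928833007812 43 arm -69.89554 (np.float32(556.9301), np.float32(-360.34988)) off of boss from line -5.4701614 end s -0.10900426761425318 0.11625951519419997
balance [ 542.26329231 -336.19456863] eye [ 587.29228973 -459.21240234]
```

View pics/br_wrist.png

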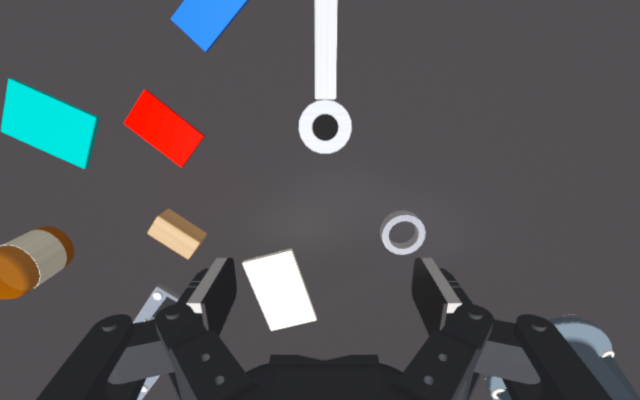

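The boss is at (325,127) and the arm runs straight up the picture. The arm axis is -67.2°, so the balance point is at about (0.5137,-0.2596). I'll go over it and down.

```bash
python3 -m crank '[{"dp":[0.33,-0.81,-0.2],"angular":[0,0,-0.15]},{"dp":[0.33,-0.81,-0.3],"angular":[0,0,-0.15]},{"dp":[0.34,-0.82,-0.4],"angular":[0,0,-0.15]},{"dp":[0.34,-0.82,-0.5],"angular":[0,0,-0.15]},{"dp":[0,0,-0.6],"angular":[0,0,0]},{"dp":[0,0,-0.8],"angular":[0,0,0]},{"dp":[0,0,-0.8],"angular":[0,0,0]},{"dp":[0,0,-0.8],"angular":[0,0,0]},{"dp":[0,0,-0.8],"angular":[0,0,0]},{"dp":[0,0,-0.8],"angular":[0,0,0]},{"dp":[0,0,-0.7],"angular":[0,0,0]},{"dp":[0,0,-0.4],"angular":[0,0,0]},{"dp":[0,0,-0.1],"angular":[0,0,0]},{"dp":[0,0,0],"angular":[0,0,0]},{"dp":[0,0,0],"angular":[0,0,0]}]'
python3 -c "
from h import *;yaw()"
```

```text
t: 12.4
tcp_pos: [0.5142, -0.2607, 0.0337]
tool_rot: [0.832, -0.554, 0.001, 0.0]
force: [0.6, 1.0, -1.0]
finger_gap: 1.003
gripper_force: 0.0
t 12.4 tcp [ 0.5142 -0.2607  0.0337] ytool -157.34 z [ 0.0014 -0.001  -1.    ] q6 2.083 gap 1.0031476724147574 gf 0.0 f [ 0.6  1.  -1. ]
```

```bash
python3 -m crank '[{"dp":[-0.01,0.03,-0.08],"angular":[0,0,0]},{"dp":[0,0,0],"angular":[0,0,0]}]'
python3 -m crank '[{"dp":[0,0,0],"angular":[0,0,0]},{"dp":[0,0,0],"angular":[0,0,0]},{"dp":[0,0,0],"angular":[0,0,0]},{"dp":[0,0,0],"angular":[0,0,0]},{"dp":[0,0,0],"angular":[0,0,0]},{"dp":[0,0,0],"angular":[0,0,0]},{"dp":[0,0,0],"angular":[0,0,0]},{"dp":[0,0,0],"angular":[0,0,0]},{"dp":[0,0,0],"angular":[0,0,0]},{"dp":[0,0,0],"angular":[0,0,0]},{"dp":[0,0,0],"angular":[0,0,0]}]' 1 90
python3 -m crank '[{"dp":[0,0,0.2],"angular":[0,0,0]},{"dp":[0,0,0.3],"angular":[0,0,0]},{"dp":[0,0,0.3],"angular":[0,0,0]},{"dp":[0,0,0.2],"angular":[0,0,0]},{"dp":[0,0,0],"angular":[0,0,0]},{"dp":[0,0,0],"angular":[0,0,0]}]'
python3 - <<'E'
from h import *
yaw();print(sense()['ft_torque'])
d=snap('scene');cv2.imwrite('pics/s4.png',cv2.resize(d['image'][80:220,160:400],(720,420)))
E
```

```text
t: 12.6
tcp_pos: [0.5134, -0.2596, 0.0311]
tool_rot: [0.832, -0.555, 0.0, 0.0]
force: [0.3, -0.4, -0.6]
finger_gap: 1.001
gripper_force: 0.0
t: 13.7
tcp_pos: [0.5134, -0.2596, 0.0309]
tool_rot: [0.832, -0.555, 0.0, -0.0]
force: [-0.3, 1.3, 5.9]
finger_gap: 0.241
gripper_force: 89.3
t: 14.3
tcp_pos: [0.5133, -0.2596, 0.0607]
tool_rot: [0.832, -0.555, 0.0, 0.0]
force: [-0.4, 0.6, -3.7]
finger_gap: 0.243
gripper_force: 88.3
t 14.3 tcp [ 0.5133 -0.2596  0.0607] ytool -157.37 z [ 3.e-04 -2.e-04 -1.e+00] q6 2.084 gap 0.24272481964016893 gf 88.30021262168884 f [-0.4  0.6 -3.7]
[-0.04811804  0.01051727 -0.06931935]
```

View pics/s4.png

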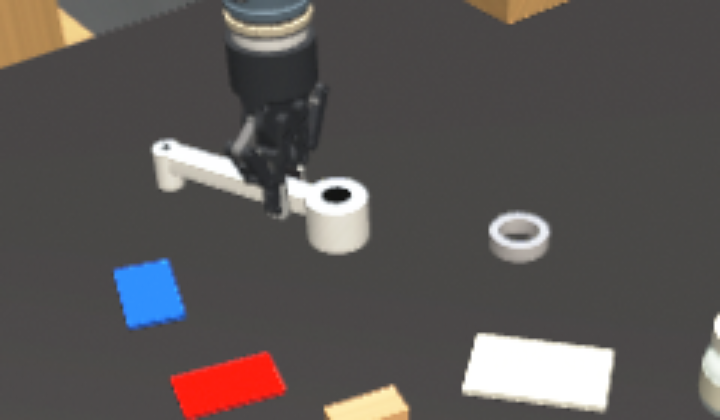

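It's lifted and looks level. I'll raise it, then carry and turn with ramped steps.

```bash
python3 -m crank '[{"dp":[0,0,0.4],"angular":[0,0,0]},{"dp":[0,0,0.8],"angular":[0,0,0]},{"dp":[0,0,0.9],"angular":[0,0,0]},{"dp":[0,0,0.9],"angular":[0,0,0]},{"dp":[0,0,0.9],"angular":[0,0,0]},{"dp":[0,0,0.8],"angular":[0,0,0]},{"dp":[0,0,0.4],"angular":[0,0,0]},{"dp":[0.045,0.215,0],"angular":[0,0,2]},{"dp":[0.09,0.429,0],"angular":[0,0,4]},{"dp":[0.135,0.644,0],"angular":[0,0,6]},{"dp":[0.157,0.751,0],"angular":[0,0,7]},{"dp":[0.157,0.751,0],"angular":[0,0,7]},{"dp":[0.157,0.751,0],"angular":[0,0,7]},{"dp":[0.157,0.751,0],"angular":[0,0,7]},{"dp":[0.157,0.751,0],"angular":[0,0,7]},{"dp":[0.157,0.751,0],"angular":[0,0,7]},{"dp":[0.157,0.751,0],"angular":[0,0,7]},{"dp":[0.157,0.751,0],"angular":[0,0,7]}]'
python3 -m crank '[{"dp":[0.157,0.751,0],"angular":[0,0,7]},{"dp":[0.157,0.751,0],"angular":[0,0,7]},{"dp":[0.157,0.751,0],"angular":[0,0,7]},{"dp":[0.157,0.751,0],"angular":[0,0,7]},{"dp":[0.157,0.751,0],"angular":[0,0,7]},{"dp":[0.157,0.751,0],"angular":[0,0,7]},{"dp":[0.157,0.751,0],"angular":[0,0,7]},{"dp":[0.157,0.751,0],"angular":[0,0,7]},{"dp":[0.157,0.751,0],"angular":[0,0,7]},{"dp":[0.124,0.59,0],"angular":[0,0,5.5]},{"dp":[0.09,0.429,0],"angular":[0,0,4]},{"dp":[0.06,0.286,0],"angular":[0,0,2.67]},{"dp":[0,0,0],"angular":[0,0,0]},{"dp":[0,0,0],"angular":[0,0,0]}]'
cat > fin.py <<'E'
from h import *
yaw();s=sense();tz=s['tcp_pos'][2]
u=np.array([.2419,.9703]);v=np.array([-.9703,.2419]);S=np.array([.5964,.149])
for n in('top','wrist','scene'):
    d=snap(n);cv2.imwrite(f'pics/f_{n}.png',d['image']);P=cloud(d)
    A=np.stack([(P[...,:2]-S)@u,(P[...,:2]-S)@v],-1)
    z=P[...,2]-(tz-.031)
    m=(z>.0)&(z<.06)&(np.abs(A[...,1])<.035)&(A[...,0]>-.04)&(A[...,0]<.21)&(d['image'].min(-1)>110)
    arm=m&(A[...,0]>.095)&(A[...,0]<.165)&(z>.03)
    eye=m&(A[...,0]>.175)&(z>.03);boss=m&(A[...,0]<.025)&(z>.035)
    for a,k in(('arm',arm),('eye',eye),('boss',boss)):
        if k.sum()>20:
            B=A[k];print(n,a,k.sum(),'x',B[:,0].min().round(4),B[:,0].max().round(4),'y',B[:,1].min().round(4),B[:,1].max().round(4),'zrel median',np.nanmedian(z[k]).round(4))
            if a=='arm':
                H=np.c_[B,np.ones(len(B))];print('   slope z',np.linalg.lstsq(H,P[...,2][k],rcond=None)[0].round(4),'line y(x)',np.polyfit(B[:,0],B[:,1],1).round(4))
E
python3 fin.py
```

```text
t: 16.15
tcp_pos: [0.5578, -0.0389, 0.2117]
tool_rot: [1.0, 0.009, -0.002, -0.001]
force: [-0.7, -0.1, -4.6]
finger_gap: 0.241
gripper_force: 88.3
t: 17.55
tcp_pos: [0.6084, 0.2013, 0.2119]
tool_rot: [0.789, 0.614, -0.002, -0.001]
force: [-0.5, 0.0, -3.8]
finger_gap: 0.241
gripper_force: 88.3
t 17.55 tcp [0.6084 0.2013 0.2119] ytool -14.18 z [-3.4e-03 -8.0e-04 -1.0e+00] q6 0.393 gap 0.2407077056934661 gf 88.28677654266357 f [-0.5  0.  -3.8]
top boss 481 x -0.0301 0.0249 y -0.0264 0.0288 zrel median 0.0437
wrist arm 11875 x 0.095 0.1649 y -0.0109 0.0115 zrel median 0.0395
   slope z [-0.0007  0.0025  0.2205] line y(x) [-0.002   0.0005]
wrist boss 1027 x 0.0159 0.025 y -0.0145 0.0148 zrel median 0.0432
scene arm 468 x 0.0952 0.165 y -0.0115 0.0113 zrel median 0.0396
   slope z [0.0007 0.1864 0.22  ] line y(x) [-0.0011 -0.0019]
scene eye 184 x 0.1751 0.1989 y -0.0129 0.0127 zrel median 0.0392
scene boss 30 x -0.0158 0.0224 y -0.0279 0.0056 zrel median 0.0438
```

View pics/f_top.png

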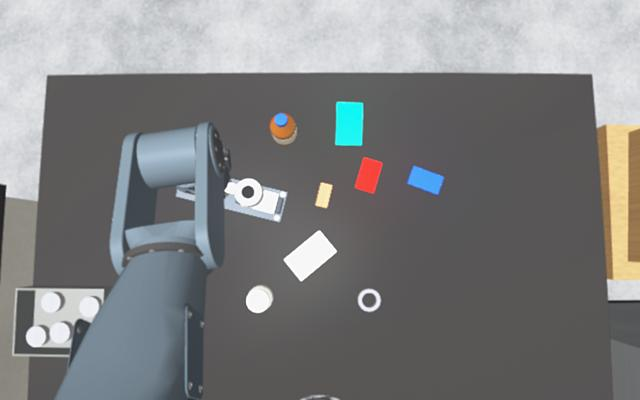

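Bracket level (slope under 0.1°), aligned, boss over the seat within about 2 mm. I'll lower to about 80 mm clearance.

```bash
python3 -m crank '[{"dp":[0.01,0.02,-0.2],"angular":[0,0,0]},{"dp":[0,0,-0.4],"angular":[0,0,0]},{"dp":[0,0,-0.4],"angular":[0,0,0]},{"dp":[0,0,-0.3],"angular":[0,0,0]},{"dp":[0,0,-0.2],"angular":[0,0,0]},{"dp":[0,0,0],"angular":[0,0,0]},{"dp":[0,0,0],"angular":[0,0,0]},{"dp":[0,0,0],"angular":[0,0,0]},{"dp":[0,0,0],"angular":[0,0,0]},{"dp":[0,0,0],"angular":[0,0,0]}]'
python3 fin.py
```

```text
t: 18.7
tcp_pos: [0.6102, 0.2019, 0.169]
tool_rot: [0.789, 0.614, 0.0, 0.0]
force: [0.4, -0.6, -4.0]
finger_gap: 0.237
gripper_force: 88.3
t 18.7 tcp [0.6102 0.2019 0.169 ] ytool -14.19 z [ 1.e-03  2.e-04 -1.e+00] q6 0.394 gap 0.23718942033920645 gf 88.29233765602112 f [ 0.4 -0.6 -4. ]
top boss 430 x -0.0289 0.0247 y -0.0282 0.0271 zrel median 0.0437
wrist arm 11838 x 0.095 0.165 y -0.012 0.0103 zrel median 0.0392
   slope z [ 0.001  -0.0029  0.1771] line y(x) [-0.0022 -0.0006]
wrist boss 743 x 0.0172 0.025 y -0.0155 0.0135 zrel median 0.0429
scene arm 440 x 0.0953 0.1648 y -0.0118 0.011 zrel median 0.0388
   slope z [0.0031 0.165  0.1761] line y(x) [ 0.0047 -0.0031]
scene eye 185 x 0.175 0.1999 y -0.0137 0.0126 zrel median 0.0386
scene boss 23 x 0.0101 0.0239 y -0.0174 -0.0063 zrel median 0.0429
```

View pics/f_scene.png

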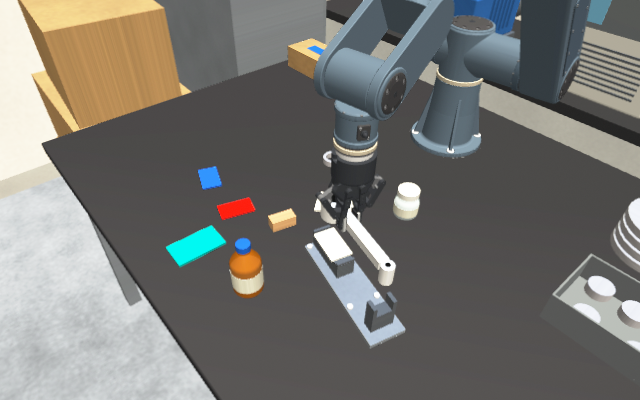

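The bracket is held level over the fixture, with its underside at about 137 mm, so about 81 mm clear of the spacer. The spacer is on the seat, white at (333,245).

```bash
python3 -c "
from station import order;print(order.sign_off())"
```

```text
the job is handed in; nothing more can be done
None
```

The job is handed in: the spacer lies flat on the seat between the lips, and the bracket is held still and level about 81 mm above it, its boss within about 2 mm of the seat centre and its small end over the fork.

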